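# Close up the air dryer in the tyre shop

### The job

Put the white cartridge upright into the pocket of the grey air-dryer housing and push it down past the sprung ball until it clicks fully home. Then lower the aluminium cover plate gently onto the housing so that both dowel pins pass through its two holes and it lies flat on the housing, and let go; do not let the plate drop.

Things in the scene. Friction and masses are not known exactly. Their poses are not given: they have to be found in the camera images.
- housing: Grey air-dryer housing fixed to the bench, level, 190 (x) by 84 (y) by 80 mm high. Origin: centre of its underside, z up. In the middle of its top an open pocket 61 (x) by 43 (y) mm, 72 mm deep. Two upright steel dowel pins on the top at x = +78 and -78 mm, y = 0: 14 mm diameter, 24 mm tall, the top 8 mm tapering to 5.6 mm.
- seat (a point): Point on the housing at the centre of its top face (the pocket's mouth), 80 mm above the bench; axes as the housing's. The centre of the cover's underside belongs here.
- detent (a joint): Sprung ball, 16 mm diameter, in the pocket's +y wall, 24 mm above the bench. 0 = out, 5 mm proud of the wall; grows (m) as it is pushed into the wall, at most 0.007. About 9 N moves it, 1.5 N more per mm. A cartridge put in rests on it some 18 mm above home and must be pushed down (5 to 15 N). Back at 0 when the cartridge has clicked home.
- cartridge_center (a point): Centre (half-way up) of the loose white cartridge (grey stripes, black foot), a box 58 (x) by 40 (y) by 70 mm high, about 0.2 kg, standing upright on the bench, z up. Foot edges rounded 4 mm; a groove for the ball along both long sides, 8 to 24 mm from the bottom: half a turn fits too. Home: on the pocket floor, its top 2 mm below the housing's top; closed fingertips can push on its top.
- cover_grip (a point): Grip point in the black bridge handle of the loose aluminium cover plate: over the plate's centre, 38 mm above its underside. x along the plate's long side, z up. Handle bar 76 mm long (x), 18 mm wide (y), 32 to 48 mm above the underside, on a post at each end.
- cover: The cover plate, 190 (x) by 84 (y) by 10 mm thick, about 0.5 kg, lying flat on the bench. Origin at the centre of its underside, axes as cover_grip. Two through holes, 17 mm diameter, at x = +78 and -78 mm, y = 0; half a turn fits too.
Not all that is in view belongs to the job. What is shaped like the part that bears cartridge_center but turquoise or yellow is not meant.

How it is judged (in metres and radians):
On the way:
1. the cartridge has clicked fully home in the pocket (horizontal distance between cartridge_center and seat below 0.006 m and z of cartridge_center in the frame of seat below -0.034 m and angle between cartridge_center's own z axis and vertical below 0.1 rad and value of joint detent below 0.0015 m), for 0.2 s.
At the end, for the whole second after the job is handed in: Cartridge upright and within 3 mm of its full depth, ball out again (within 1.5 mm); cover at rest and released, both pins through its holes, underside within 3 mm of the housing's top and 5 mm of centre, tilt under 0.03 rad, long sides aligned within 0.06 rad (all of step 1 and horizontal distance between cover and seat below 0.005 m and z of cover in the frame of seat between -0.003 and 0.003 m and angle between cover's own z axis and vertical below 0.03 rad and angle between the x axis of cover and the x axis of housing, either way round below 0.06 rad and linear speed of cover below 0.02 m/s); the robot touches nothing.
It fails at once if the cover plate is dropped or slammed onto the housing (faster than 0.5 m/s when less than 22 mm above its seat) (horizontal distance between cover and seat below 0.04 m and z of cover in the frame of seat between -0.01 and 0.022 m and linear speed of cover above 0.5 m/s).
It also fails if it takes over 70 s, if anything falls off the work surface, if the arm or the gripper's body presses on something with over 40 N, if the wrist force passes 120 N, or if a joint passes its speed limit or range.

### The arm

A 6-joint arm with a two-finger parallel gripper is mounted at the origin on the work surface. World frame = base frame: x ahead of the robot, y to its left, z up, the work surface at z = 0. Lengths are in mm, angles in rad, forces in N, time in s.
With the tool pointing down it reaches from about 275 to 1000 mm from the base axis. Payload 8.4 kg.
Tool frame: the origin (TCP) lies on the mounting face of the last link; the fingertips stand 173 mm ahead of it and the grasp point (between the pads) lies 155 mm ahead of it; z points along the fingers, y is the direction in which the jaws open and shut (so a half turn about z gives the same grasp; the last joint's range is limited). The gripper opens to 85 mm and grips with 20 to 120 N. Pads are 22 mm wide; open, the fingers measure 114 mm over their backs; the gripper's body (76 mm by 85 mm) begins 54 mm behind the grasp point. The pads swing forward as they close: fully open they stand 13 mm farther back than shut.
Start: joints at [1.336, 0.353, 1.633, -0, 1.155, -0.002], TCP at [144.188, 608.144, 404.681] pointing down, gripper open.
Joint ranges: [-2.63, 2.63], [-0.92, 2.1], [0.06, 2.66], [-1.3, 4.44], [0, 2.69], [-3.02, 3.02]. Speed limits (rad/s): [2.22, 2.22, 2.79, 3.14, 3.14, 3.14].

### API

Orientations are given as [roll, pitch, yaw] about the fixed x, y, z axes, in that order (R = Rz(yaw) Ry(pitch) Rx(roll)).
In Python, from rig import r, grab_frame, spotter gives the robot as it stands.
- The arm moves only by the tool apply_moves, never from a script. Its argument "motion" is text: rows parted by semicolons, each of 5 numbers parted by spaces: the opening, from -1 (shut) to 1 (fully open), then the shift along the tool's x, y, z as a fraction of full scale, then the turn about the tool's z as a fraction of full scale. In form: hand x y z twist; .... A call has 1 to 20 rows; each row is the pose to reach, as a shift and turn from the pose commanded when the call began, along the tool's axes at that moment, turning the shorter way round; what a row does not reach only later rows make up. Full scale, the value 1, is 1 m for a shift and pi rad for a turn. A row lasts 1/12 s, in which the tool goes at most 41.7 mm and 7.16 degrees, less where a joint would pass 70% of its speed; a pose out of reach is approached as far as the arm can. A call with a number of a shift or a turn outside -1 to 1 is refused whole. A call with a gripper value outside its range is refused whole. The fingers move at their own pace and stop on an object; "squeeze" is the grip in N (left out, the last holds). Time passes only in rows, so rows that repeat a pose let the fingers close. It gives the time, the measured TCP pose, the force and the opening at its end, in the units of the state.
- r.sense(): the state, without advancing time (a new reading comes with each control period).
- grab_frame(name): name is "side" or "top"; returns a dict with "img" (384x512x3 uint8, red, green, blue), "fx", "fy", "cx", "cy" (pixels), "R" (3x3) and "t" (3): a world point X has camera coordinates R X + t. Camera axes: x right, y down, z forward; pixel columns grow to the right and rows downward; lengths in mm; the calibration is good to about 2 mm. A picture is of the moment at which its call begins. There is no depth.
- r.sign_off(): hands the job in, once; it reports no verdict.
Trained networks look in the newest picture that a camera, given by its name, has taken for a name from the list of things; names that differ only in an ending like _2 or _b are one class to them, and where a whole thing is asked for, a point or a joint stands for the part that bears it (a point fixed in the world has none). Each returns a list of dicts, best first, with "conf" (0 to 1); they miss things now and then, are a little off and sometimes report something else, mostly with a low value. They report only what shows in the picture. A call takes as long as a camera call. They do not tell look-alikes from the thing itself.
- spotter.boxes_of(query, camera): "point" ([x, y, z] in mm, in world coordinates, good to about 4 mm: the middle of the surface that is visible of it).
- spotter.place_of(query, camera): "point" ([x, y, z] in mm, in world coordinates, good to about 4 mm: a listed point, or the origin of a listed thing).
The state is a dict: "clock": time; "qpos": joint angles; "qvel": joint speeds; "joint_efforts": joint torques, N m; "eef_pos": TCP position; "tcp_rot": TCP orientation; "contact_force": force on the tool from outside, world axes, zero at the start; "wrist_torque": the same for the moment, N m; "opening": opening from 0.0 (shut) to 1.0 (fully open).
Only numpy, scipy, OpenCV 4.12 (cv2) and the standard library are available. Lean on these libraries where they do the work, as an engineer would, in place of code of your own. Each camera call takes 0.05 s, during which the arm holds its last target.

## Working session

There is one attempt and no reset: what is moved stays moved. The work goes in short steps, Python scripts to look and compute and a tool call to move; the robot and the scene stay as the last step left them, time stands still between calls to the robot, and variables do not carry over. Pictures are saved under pics/ and viewed, and the job is handed in when it is done.

Besides the shell and the picture viewer there is one more tool, called after "Request:" as name(argument=value, ...) on one line, values as JSON. apply_moves: Moves the arm, as the interface text tells. Its arguments: {"type":"object","properties":{"motion":{"type":"string"},"squeeze":{"type":"number"}},"required":["motion"]}

```bash
mkdir -p pics
python3 - <<'E'
from rig import r, grab_frame, spotter
import cv2
for n in ("side","top"):
    f=grab_frame(n); cv2.imwrite(f"pics/{n}0.png",f["img"][:,:,::-1]); print(n,f["fx"],f["fy"],f["cx"],f["cy"],f["R"],f["t"])
    for q in ("seat","housing","cartridge_center","cover_grip","cover"):
        print(q,[(d["conf"],[round(float(v)) for v in d["point"]]) for d in spotter.place_of(q,n)])
print(r.sense())
E
```

```text
side 449.145467248084 449.145467248084 260.6259534296665 194.8374627439142 [[-0.80186935 -0.59739784 -0.0110169 ]
 [-0.45568602  0.62337186 -0.63541936]
 [ 0.38646578 -0.50450306 -0.77208863]] [456.20225568 287.30987565 830.16769732]
seat [(0.66, [545, -260, 80])]
housing [(0.58, [543, -261, 78])]
cartridge_center [(0.82, [567, 20, 35]), (0.75, [463, -20, 33]), (0.62, [648, -68, 36])]
cover_grip [(0.68, [482, 284, 42])]
cover [(0.75, [487, 287, 2])]
top 472.3162506699762 472.3162506699762 262.52916701624645 187.51870062405044 [[-0.01090083 -0.99990099 -0.00889888]
 [-0.98667264  0.01220069 -0.16225982]
 [ 0.16235232  0.00701152 -0.98670794]] [  41.15587926  570.65126374 1202.77316681]
seat [(0.79, [544, -258, 82])]
housing [(0.88, [545, -261, -2])]
cartridge_center [(0.92, [466, -16, 36]), (0.89, [568, 19, 36]), (0.73, [651, -69, 36])]
cover_grip []
cover [(0.83, [484, 286, 0]), (0.59, [544, -260, -2])]
{'clock': 0.6, 'qpos': array([ 1.33558993e+00,  3.53001923e-01,  1.63340017e+00,  8.37725794e-08,
        1.15519950e+00, -2.40121706e-03]), 'qvel': array([ 1.62699795e-04, -6.39401266e-04,  3.50515413e-04, -1.20597800e-03,
       -2.92278948e-05,  1.11105820e-03]), 'joint_efforts': array([-1.47440774e-04, -6.04884911e+01, -3.42317319e+01, -4.30095315e-05,
        1.40131506e-03, -4.46557419e-05]), 'eef_pos': array([144.19407239, 608.14292865, 404.67969282]), 'tcp_rot': array([-3.14158372e+00, -9.80953254e-08,  2.90878744e+00]), 'contact_force': array([ 0.25270777,  0.24630337, -0.35317797]), 'wrist_torque': array([-0.05041099, -0.01856532,  0.02707283]), 'opening': 1.0018901193920968}
```

View pics/side0.png

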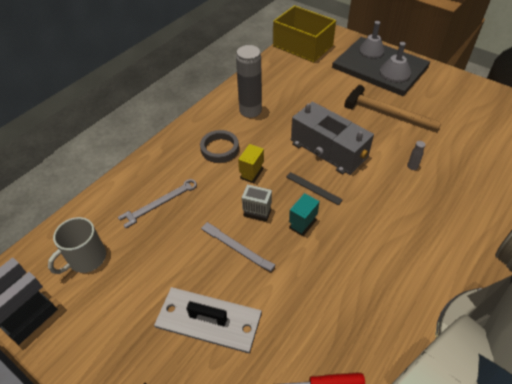

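View pics/top0.png

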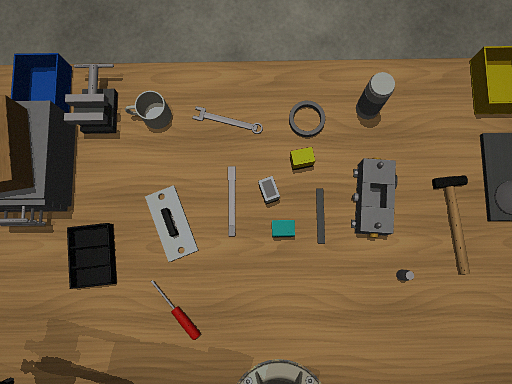

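White cartridge is at side (257,202) / top (269,189), i.e. about [567,20]. The look-alikes are yellow at (251,162) and turquoise at (304,213). I'll check with enlarged crops.

Run:
```python
import cv2,numpy as np
s=cv2.imread("pics/side0.png");t=cv2.imread("pics/top0.png")
def c(i,x,y,w,h,k): return cv2.resize(i[y:y+h,x:x+w],None,fx=k,fy=k,interpolation=cv2.INTER_NEAREST)
a=np.hstack([c(s,230,175,50,50,8),c(t,245,165,50,50,8)])
cv2.imwrite("pics/cart.png",a)
cv2.imwrite("pics/hous.png",np.hstack([c(s,283,95,95,80,4),c(t,335,150,80,95,4)[:320]]))
cv2.imwrite("pics/hous_t.png",c(t,345,150,60,95,6))
cv2.imwrite("pics/cov.png",np.hstack([c(s,150,280,120,80,3),c(t,130,180,80,80,3)]))
```

```text
(no output)
```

View pics/cart.png

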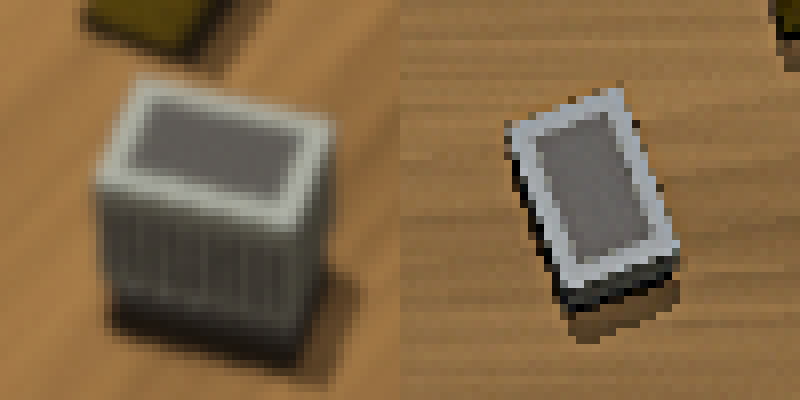

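View pics/hous.png

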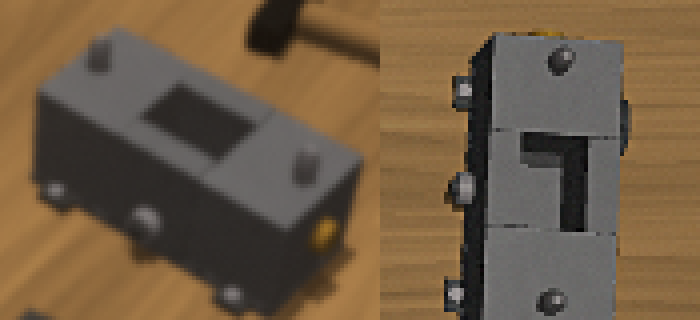

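View pics/hous_t.png

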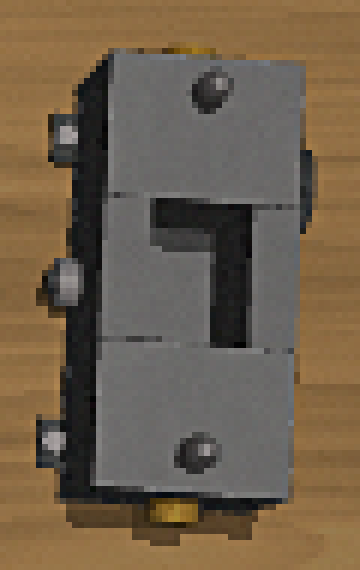

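View pics/cov.png

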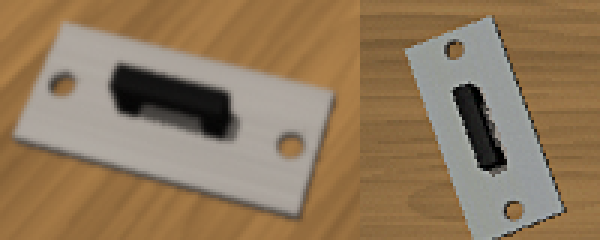

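The crop confirms it: white box with grey top and stripes and a black foot. Next I fit poses from the picked corners in both views.

```bash
cat > fit.py <<'E'
import numpy as np
from scipy.optimize import least_squares
cam={'side':(449.1455,260.626,194.8375,np.array([[-0.80186935,-0.59739784,-0.0110169],[-0.45568602,0.62337186,-0.63541936],[0.38646578,-0.50450306,-0.77208863]]),np.array([456.20225568,287.30987565,830.16769732])),
'top':(472.31625,262.52917,187.5187,np.array([[-0.01090083,-0.99990099,-0.00889888],[-0.98667264,0.01220069,-0.16225982],[0.16235232,0.00701152,-0.98670794]]),np.array([41.15587926,570.65126374,1202.77316681]))}
def proj(c,X):
    f,cx,cy,R,t=cam[c]; p=X@R.T+t; return np.c_[f*p[:,0]/p[:,2]+cx,f*p[:,1]/p[:,2]+cy]
def fit(model,obs,x0):
    # obs: {cam:(pts px)} ordered like model
    def pts(p):
        c,s=np.cos(p[2]),np.sin(p[2]); return np.c_[model[:,0]*c-model[:,1]*s+p[0],model[:,0]*s+model[:,1]*c+p[1],model[:,2]]
    g=lambda p:np.concatenate([(proj(c,pts(p))-o).ravel() for c,o in obs.items()])
    best=min((least_squares(g,[x0[0],x0[1],y],x_scale=[1,1,.01]) for y in np.arange(-3,3.2,.5)),key=lambda s:s.cost)
    return best.x,g(best.x).reshape(-1,2)
def px(o,k,pts): return np.array(o)+np.array(pts)/k-0.5
E
python3 - <<'E'
from fit import *
np.set_printoptions(precision=3,suppress=True)
def rect(a,b,z): return np.array([[-a,-b,z],[a,-b,z],[a,b,z],[-a,b,z]],float)
O={}
O['cart']=(rect(29,20,70),{'side':px((230,175),8,[(137,78),(333,122),(292,222),(97,178)]),'top':px((245,165),8,[(105,122),(222,88),(280,250),(168,288)])},(567,20))
O['hous']=(rect(95,42,80),{'side':px((283,95),4,[(115,27),(362,155),(292,230),(38,92)]),'top':px((345,150),6,[(113,48),(305,62),(290,498),(97,485)])},(545,-260))
O['cov']=(np.array([[-78,0,10],[78,0,10.]]),{'side':px((150,280),3,[(63,84),(290,145)]),'top':px((130,180),3,[(94,49),(153,210)])},(484,286))
for k,(m,o,x0) in O.items():
    for sel in (['side'],['top'],['side','top']):
        res=None
        for sh in range(4):
          for sh2 in range(4):
            oo={c:(np.roll(o[c],sh2,axis=0) if (c=='top') else o[c]) for c in sel}
            try:x,e=fit(m,oo,x0)
            except Exception as ex: continue
            if res is None or (e**2).sum()<res[2]: res=(x,e,(e**2).sum())
        print(k,sel,res[0],'rms px',np.sqrt(res[2]/len(res[1])))
E
```

```text
cart ['side'] [566.611  17.461   3.725] rms px 13.834436157945463
cart ['top'] [566.36   18.3     0.387] rms px 15.188463760040879
cart ['side', 'top'] [566.441  17.9    -2.645] rms px 14.551675682882758
hous ['side'] [ 542.383 -262.486    3.25 ] rms px 25.449751273237496
hous ['top'] [ 544.14 -261.42   -3.21] rms px 32.55101346377676
hous ['side', 'top'] [ 543.292 -261.917    3.141] rms px 29.331675281123037
cov ['side'] [484.935 283.504   3.506] rms px 0.20907181164043437
cov ['top'] [484.858 283.769   0.368] rms px 0.0007497523177993649
cov ['side', 'top'] [484.897 283.594  -2.776] rms px 0.17103214349645798
```

Run:
```python
from fit import *
np.set_printoptions(precision=3,suppress=True)
def rect(a,b,z): return np.array([[-a,-b,z],[-a,b,z],[a,b,z],[a,-b,z]],float)
O={}
O['cart']=(rect(29,20,70),{'side':px((230,175),8,[(137,78),(333,122),(292,222),(97,178)]),'top':px((245,165),8,[(105,122),(222,88),(280,250),(168,288)])},(567,20))
O['hous']=(rect(95,42,80),{'side':px((283,95),4,[(115,27),(362,155),(292,230),(38,92)]),'top':px((345,150),6,[(113,48),(305,62),(290,498),(97,485)])},(545,-260))
for k,(m,o,x0) in O.items():
    for sel in (['side'],['top'],['side','top']):
        res=None
        for a in range(4):
          for b in range(4):
            oo={c:np.roll(o[c],a if c=='side' else b,axis=0) for c in sel}
            x,e=fit(m,oo,x0)
            if res is None or (e**2).sum()<res[2]-1e-6: res=(x,e,(e**2).sum())
        print(k,sel,res[0],'rms px',np.sqrt(res[2]/len(res[1])));
    print(res[1])
```

```text
cart ['side'] [566.156  18.298   3.487] rms px 0.6868152595663846
cart ['top'] [566.248  18.319   3.465] rms px 0.39817780778392936
cart ['side', 'top'] [566.197  18.303   3.476] rms px 0.5812606297226793
[[-0.805  0.133]
 [ 0.056 -0.637]
 [ 0.436 -0.344]
 [ 0.251  0.729]
 [ 0.07   0.342]
 [-0.111 -0.548]
 [ 0.305 -0.093]
 [-0.234  0.367]]
hous ['side'] [ 541.454 -259.301    3.071] rms px 0.8045254386615905
hous ['top'] [ 543.656 -261.508   -3.227] rms px 0.4813858626807534
hous ['side', 'top'] [ 542.735 -260.85     3.062] rms px 0.8695826113474863
[[-0.844 -0.831]
 [ 0.125 -0.803]
 [ 1.056 -0.341]
 [-0.851 -0.392]
 [-0.679  0.238]
 [-0.223  0.005]
 [ 0.536  0.627]
 [-0.584  0.537]]
```

```bash
cat > edge.py <<'E'
from fit import *
import cv2
from scipy.ndimage import map_coordinates
def tf(p,m):
    c,s=np.cos(p[2]),np.sin(p[2]); return np.c_[m[:,0]*c-m[:,1]*s+p[0],m[:,0]*s+m[:,1]*c+p[1],m[:,2]+(p[3] if len(p)>3 else 0)]
def edges_rect(a,b,z):
    r=np.array([[-a,-b,z],[-a,b,z],[a,b,z],[a,-b,z]],float); return [(r[i],r[(i+1)%4]) for i in range(4)]
def obs(img,c,p,E,w=4.0,n=24):
    """returns residual lists: (model pt, normal, observed pos)"""
    out=[]
    g=img.astype(float)
    for a,b in E:
        L=np.linspace(.1,.9,n)[:,None]; M=a+(b-a)*L; q=proj(c,tf(p,M))
        d=q[-1]-q[0]; d/=np.linalg.norm(d); nn=np.array([-d[1],d[0]])
        s=np.arange(-w,w+.01,.25)
        P=q[:,None]+s[None,:,None]*nn
        prof=np.stack([map_coordinates(g[:,:,k],[P[...,1],P[...,0]],order=1) for k in range(3)],-1)
        gr=np.abs(np.gradient(prof,axis=1)).sum(-1)
        gr=gr*np.exp(-(s/(w/1.5))**2)
        for i in range(n):
            j=gr[i].argmax(); lo,hi=max(0,j-4),j+5
            if gr[i,j]<4: continue
            out.append((M[i],nn,q[i]+nn*(gr[i,lo:hi]*s[lo:hi]).sum()/gr[i,lo:hi].sum()))
    return out
def refine(imgs,p,E,cams,iters=6):
    p=np.array(p,float)
    for it in range(iters):
        w=[4,3,2.5,2,2,2][it]
        D={c:obs(imgs[c],c,p,E,w) for c in cams}
        def res(x):
            return np.concatenate([((proj(c,tf(x,np.array([o[0] for o in D[c]])))-np.array([o[2] for o in D[c]]))*np.array([o[1] for o in D[c]])).sum(1) for c in cams])
        s=least_squares(res,p,x_scale=[1,1,.01],loss='soft_l1',f_scale=.3); p=s.x
    return p,np.sqrt(np.median(res(p)**2))
E
python3 - <<'E'
from edge import *
np.set_printoptions(precision=3,suppress=True)
I={c:cv2.imread(f"pics/{c}0.png") for c in('side','top')}
T={'cart':((566.2,18.3,.335),edges_rect(29,20,70)),'hous':((543,-261,-.08),edges_rect(95,42,80)),'pocket':((543,-261,-.08),edges_rect(30.5,21.5,80)),'cover':((485,283.6,.366),edges_rect(95,42,10))}
for k,(p,E) in T.items():
    for cs in(['side'],['top'],['side','top']): print(k,cs,*refine(I,p,E,cs))
E
```

```text
cart ['side'] [565.636  18.792   0.338] 0.05464784754088892
cart ['top'] [565.687  18.888   0.339] 0.0948162239799816
cart ['side', 'top'] [565.662  18.845   0.338] 0.07009110028314411
hous ['side'] [ 541.93  -259.967   -0.09 ] 0.02840949507765275
hous ['top'] [ 542.976 -261.022   -0.088] 0.09001846529290625
hous ['side', 'top'] [ 542.518 -260.692   -0.087] 0.10718278487682574
pocket ['side'] [ 541.724 -260.568   -0.089] 0.02246728199829959
pocket ['top'] [ 542.725 -261.027   -0.089] 0.11660323865659616
pocket ['side', 'top'] [ 542.217 -260.875   -0.089] 0.06893551351973048
cover ['side'] [485.182 283.295   0.366] 0.02314480967126207
cover ['top'] [484.353 283.623   0.368] 0.06845143244024111
cover ['side', 'top'] [484.825 283.465   0.367] 0.08403168691214759
```

```bash
cat > mv.py <<'E'
from rig import r
import numpy as np,sys
def mv(x,y,z,yaw):
    s=r.sense(); p=s['eef_pos']; Y=s['tcp_rot'][2]
    d=(np.array([x,y,z])-p)/1000
    tx=np.cos(Y)*d[0]+np.sin(Y)*d[1]; ty=np.sin(Y)*d[0]-np.cos(Y)*d[1]
    a=(Y-yaw+np.pi)%(2*np.pi)-np.pi
    print("t%.2f move x %.4f y %.4f z %.4f twist %.4f"%(s['clock'],tx,ty,-d[2],a/np.pi),'pos',np.round(p,1),'rot',np.round(s['tcp_rot'],4),'F',np.round(s['contact_force'],1),'op %.3f'%s['opening'])
if __name__=='__main__': mv(*map(float,sys.argv[1:5]))
E
python3 mv.py 565.7 18.85 290 0.338
```

```text
t0.60 move x -0.5461 y -0.4762 z 0.1147 twist 0.8183 pos [144.2 608.1 404.7] rot [-3.1416 -0.      2.9088] F [ 0.3  0.2 -0.4] op 1.002
```

Request:
apply_moves(motion="1 -0.5461 -0.4762 0.1147 0.8183;1 -0.5461 -0.4762 0.1147 0.8183;1 -0.5461 -0.4762 0.1147 0.8183;1 -0.5461 -0.4762 0.1147 0.8183;1 -0.5461 -0.4762 0.1147 0.8183;1 -0.5461 -0.4762 0.1147 0.8183;1 -0.5461 -0.4762 0.1147 0.8183;1 -0.5461 -0.4762 0.1147 0.8183;1 -0.5461 -0.4762 0.1147 0.8183;1 -0.5461 -0.4762 0.1147 0.8183;1 -0.5461 -0.4762 0.1147 0.8183;1 -0.5461 -0.4762 0.1147 0.8183;1 -0.5461 -0.4762 0.1147 0.8183;1 -0.5461 -0.4762 0.1147 0.8183;1 -0.5461 -0.4762 0.1147 0.8183;1 -0.5461 -0.4762 0.1147 0.8183;1 -0.5461 -0.4762 0.1147 0.8183;1 -0.5461 -0.4762 0.1147 0.8183;1 -0.5461 -0.4762 0.1147 0.8183;1 -0.5461 -0.4762 0.1147 0.8183", squeeze=40)

```text
clock: 2.27
eef_pos: [566.5, 17.0, 289.6]
tcp_rot: [-3.142, 0.0, 0.4]
contact_force: [-0.5, 0.3, -0.3]
opening: 0.998
```

```bash
python3 mv.py 565.7 18.85 227 0.338
```

```text
t2.27 move x -0.0001 y -0.0020 z 0.0626 twist 0.0197 pos [566.5  17.  289.6] rot [-3.1416e+00  2.0000e-04  3.9980e-01] F [-0.5  0.3 -0.3] op 0.998
```

Request:
apply_moves(motion="1 0 0 0 0.02;1 0 0 0 0.02;1 0 0 0 0.02;1 0 0 0 0.02")

```text
clock: 2.6
eef_pos: [565.7, 18.9, 290.1]
tcp_rot: [3.142, -0.0, 0.349]
contact_force: [0.6, 0.6, -0.0]
opening: 1.002
```

```bash
python3 mv.py 565.7 18.85 227 0.338
python3 - <<'E'
from rig import r, grab_frame
import cv2
f=grab_frame("side"); cv2.imwrite("pics/side1.png",f["img"][:,:,::-1])
E
```

```text
t2.60 move x -0.0000 y 0.0001 z 0.0631 twist 0.0034 pos [565.7  18.9 290.1] rot [ 3.1415e+00 -1.0000e-04  3.4860e-01] F [ 0.6  0.6 -0. ] op 1.002
```

View pics/side1.png

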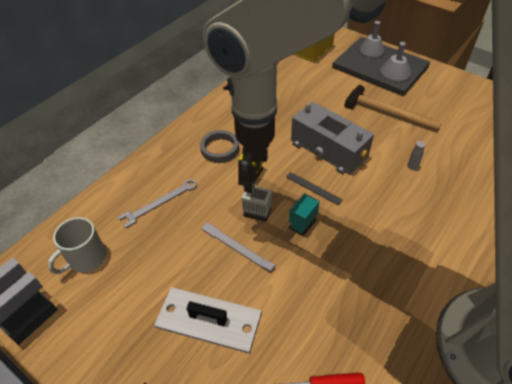

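The open gripper is centred above the cartridge at about (252,190). I descend and grasp.

Request:
apply_moves(motion="1 0 0 0.03 0.0034;1 0 0 0.055 0.0034;1 0 0 0.063 0.0034;1 0 0 0.063 0.0034;-1 0 0 0.063 0.0034;-1 0 0 0.063 0.0034;-1 0 0 0.063 0.0034;-1 0 0 0.063 0.0034;-1 0 0 0.063 0.0034;-1 0 0 0.063 0.0034;-1 0 0 0.063 0.0034;-1 0 0 0.063 0.0034", squeeze=40)

```text
clock: 3.65
eef_pos: [566.2, 18.8, 228.3]
tcp_rot: [3.141, -0.002, 0.336]
contact_force: [-0.3, -0.5, 5.5]
opening: 0.455
```

```bash
python3 mv.py 542.4 -260.8 290 -0.089
```

```text
t3.65 move x -0.1146 y 0.2562 z -0.0617 twist 0.1351 pos [566.2  18.8 228.3] rot [ 3.1409e+00 -1.9000e-03  3.3560e-01] F [-0.3 -0.5  5.5] op 0.455
```

Request:
apply_moves(motion="-1 0 0 -0.02 0;-1 0 0 -0.05 0;-1 0 0 -0.09 0;-1 0 0 -0.09 0;-1 0 0 -0.09 0")

```text
clock: 4.07
eef_pos: [566.5, 18.8, 319.8]
tcp_rot: [3.14, -0.005, 0.335]
contact_force: [0.3, 0.3, -2.3]
opening: 0.457
```

```bash
python3 mv.py 542.4 -260.8 317 -0.089
```

```text
t4.07 move x -0.1148 y 0.2561 z 0.0028 twist 0.1351 pos [566.5  18.8 319.8] rot [ 3.1399 -0.0054  0.3353] F [ 0.3  0.3 -2.3] op 0.457
```

Request:
apply_moves(motion="-1 -0.03 0.06 -0.03 0.03;-1 -0.06 0.12 -0.03 0.06;-1 -0.085 0.19 -0.03 0.1;-1 -0.1 0.23 -0.03 0.13;-1 -0.1148 0.2561 -0.03 0.1351;-1 -0.1148 0.2561 -0.03 0.1351;-1 -0.1148 0.2561 -0.03 0.1351;-1 -0.1148 0.2561 -0.03 0.1351;-1 -0.1148 0.2561 -0.03 0.1351;-1 -0.1148 0.2561 -0.03 0.1351")

```text
clock: 4.9
eef_pos: [541.0, -260.5, 345.6]
tcp_rot: [-3.14, 0.002, -0.09]
contact_force: [-0.1, 0.6, -2.2]
opening: 0.458
```

```bash
python3 mv.py 542.4 -260.8 317 -0.089
python3 - <<'E'
from rig import r, grab_frame
import cv2
for n in("side","top"):
  f=grab_frame(n); cv2.imwrite(f"pics/{n}2.png",f["img"][:,:,::-1])
import numpy as np
s=cv2.imread("pics/side2.png");t=cv2.imread("pics/top2.png")
c=lambda i,x,y:cv2.resize(i[y:y+100,x:x+100],None,fx=4,fy=4,interpolation=0)
cv2.imwrite("pics/two2.png",np.hstack([c(s,280,70),c(t,325,140)]))
E
```

```text
t4.90 move x 0.0014 y 0.0002 z 0.0286 twist -0.0003 pos [ 541.  -260.5  345.6] rot [-3.1403e+00  2.1000e-03 -9.0100e-02] F [-0.1  0.6 -2.2] op 0.458
```

View pics/two2.png

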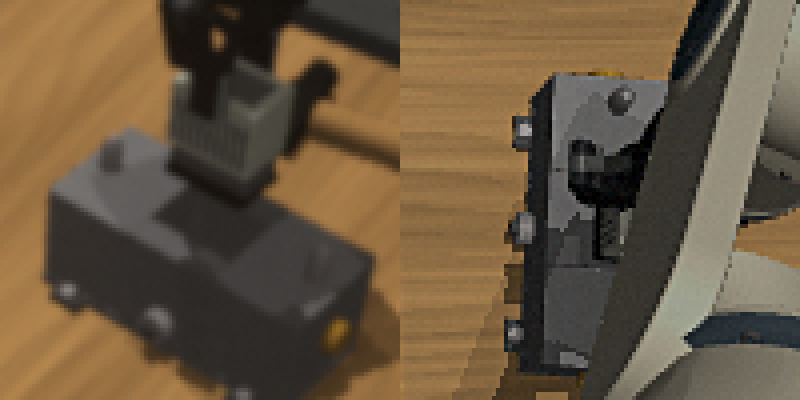

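Run:
```python
from edge import *
import edge
from rig import r
np.set_printoptions(precision=3,suppress=True)
s=r.sense(); print(s['clock'],s['eef_pos'],s['tcp_rot'])
I={'side':cv2.imread("pics/side2.png")}
z0,z1=10,70
V=lambda x,y:(np.array([x,y,z0.__float__()]),np.array([x,y,z1*1.0]))
E=[V(29,20),V(-29,20),V(-29,-20),(np.array([-29,20,70.]),np.array([-29,-20,70.])),(np.array([-29,20,70.]),np.array([29,20,70.])),(np.array([-29,20,0.]),np.array([29,20,0.]))]
T=V(29,20),V(-29,-20),(np.array([-29,20,70.]),np.array([-29,-20,70.]))
for z in(114,117,119):
  # fixed z by shifting model
  for EE in (E,T):
    Es=[(a+[0,0,z],b+[0,0,z]) for a,b in EE]
    p,m=refine(I,(541.5,-260.5,-.089),Es,['side']); print(z,len(EE),p,m)
z=117
img=cv2.resize(I['side'][70:170,280:380],None,fx=6,fy=6,interpolation=cv2.INTER_CUBIC)
Es=[(a+[0,0,z],b+[0,0,z]) for a,b in E]
p,m=refine(I,(541.5,-260.5,-.089),Es,['side'])
for a,b in Es:
    q=(proj('side',tf(p,np.array([a,b])))-[280,70]+.5)*6
    cv2.line(img,tuple(int(v) for v in q[0]),tuple(int(v) for v in q[1]),(0,0,255),1)
for a,b in edges_rect(95,42,80)+edges_rect(30.5,21.5,80):
    q=(proj('side',tf((541.8,-260.3,-.089),np.array([a,b])))-[280,70]+.5)*6
    cv2.line(img,tuple(int(v) for v in q[0]),tuple(int(v) for v in q[1]),(0,255,0),1)
cv2.imwrite("pics/ov2.png",img)
```

```text
5.0 [ 541.402 -259.595  346.148] [-3.141  0.002 -0.088]
114 6 [ 540.98  -264.531   -0.181] 0.1636315556551713
114 3 [ 540.483 -263.773    0.054] 0.06659461429915181
117 6 [ 542.788 -265.954   -0.153] 0.2667465931971736
117 3 [ 545.123 -272.135   -0.171] 0.05764414721260251
119 6 [ 541.982 -264.166   -0.153] 0.25086738114965973
119 3 [ 544.05  -269.832   -0.175] 0.06647218495195877
```

View pics/ov2.png

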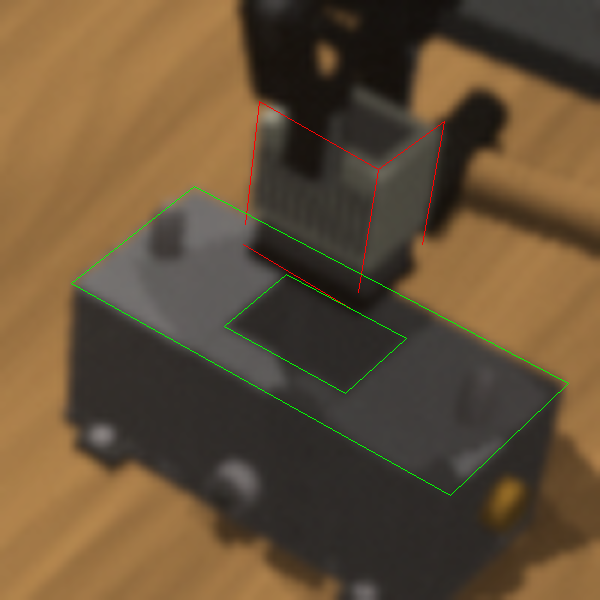

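Run:
```python
from edge import *
from rig import r,grab_frame
f=grab_frame("side"); I=f["img"][:,:,::-1].copy(); cv2.imwrite("pics/side3.png",I); s=r.sense(); print(s['eef_pos'],s['tcp_rot'])
x,y,z=s['eef_pos']; z-=228.3
def V(x,y): return (np.array([x,y,4.]),np.array([x,y,70.]))
E=[V(29,20),V(-29,20),V(-29,-20)]+edges_rect(29,20,70)
img=cv2.resize(I[70:170,280:380],None,fx=6,fy=6,interpolation=cv2.INTER_CUBIC)
for a,b in E:
    q=(proj('side',tf((x,y,-.089),np.array([a,b])+[0,0,z]))-[280,70]+.5)*6
    cv2.line(img,tuple(int(v) for v in q[0]),tuple(int(v) for v in q[1]),(0,0,255),1)
cv2.imwrite("pics/ov3.png",img)
```

```text
[ 541.58036748 -259.50685942  346.40336022] [-3.14098542e+00  1.05001514e-03 -8.77035209e-02]
```

View pics/ov3.png

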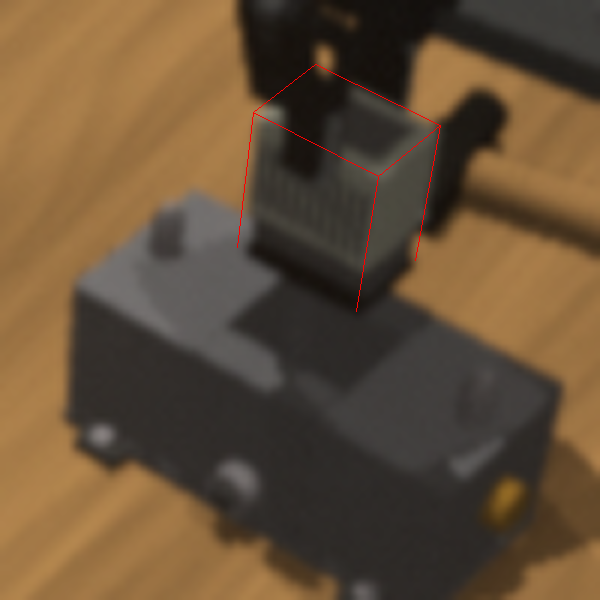

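Run:
```python
from edge import *
I=cv2.imread("pics/side0.png")
def V(x,y): return (np.array([x,y,0.]),np.array([x,y,70.]))
E=[V(29,20),V(-29,20),V(-29,-20)]+edges_rect(29,20,70)
img=cv2.resize(I[175:225,230:280],None,fx=10,fy=10,interpolation=cv2.INTER_CUBIC)
for a,b in E:
    q=(proj('side',tf((565.64,18.8,.338),np.array([a,b])))-[230,175]+.5)*10
    cv2.line(img,tuple(int(v) for v in q[0]),tuple(int(v) for v in q[1]),(0,0,255),1)
cv2.imwrite("pics/ov0.png",img)
```

```text
(no output)
```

View pics/ov0.png

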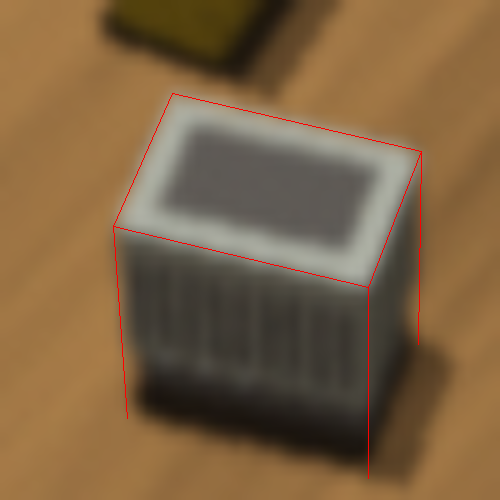

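Request:
apply_moves(motion="-1 0.0006 -0.0002 0.02 0;-1 0.0006 -0.0002 0.034 0;-1 0.0006 -0.0002 0.034 0;-1 0.0006 -0.0002 0.034 0;-1 0.0006 -0.0002 0.034 0;-1 0.0006 -0.0002 0.034 0")

```text
clock: 5.55
eef_pos: [542.7, -260.5, 314.0]
tcp_rot: [3.141, -0.001, -0.089]
contact_force: [-0.3, -0.7, -2.2]
opening: 0.458
```

```bash
python3 mv.py 543 -260.6 300 -0.089
```

```text
t5.55 move x 0.0003 y 0.0001 z 0.0140 twist 0.0001 pos [ 542.7 -260.5  314. ] rot [ 3.141e+00 -1.400e-03 -8.850e-02] F [-0.3 -0.7 -2.2] op 0.458
```

Request:
apply_moves(motion="-1 0 0 0.004 0;-1 0 0 0.008 0;-1 0 0 0.012 0;-1 0 0 0.014 0;-1 0 0 0.014 0;-1 0 0 0.014 0")

```text
clock: 6.05
eef_pos: [542.1, -260.7, 298.8]
tcp_rot: [-3.141, 0.0, -0.089]
contact_force: [-0.3, -0.6, -2.2]
opening: 0.46
```

```bash
python3 mv.py 543 -260.6 300 -0.089;python3 - <<'E'
from rig import r
print(r.sense()['wrist_torque'])
E
```

```text
t6.05 move x 0.0009 y -0.0001 z -0.0012 twist -0.0001 pos [ 542.1 -260.7  298.8] rot [-3.1414e+00  4.0000e-04 -8.9200e-02] F [-0.3 -0.6 -2.2] op 0.460
[-0.00917566 -0.03248656 -0.05052264]
```

Request:
apply_moves(motion="-1 0 0 0.007 0;-1 0 0 0.014 0;-1 0 0 0.021 0;-1 0 0 0.028 0;-1 0 0 0.034 0;-1 0 0 0.038 0;-1 0 0 0.041 0;-1 0 0 0.041 0;-1 0 0 0.041 0")

```text
clock: 6.8
eef_pos: [542.1, -260.7, 257.9]
tcp_rot: [-3.141, 0.0, -0.089]
contact_force: [1.1, -1.0, -1.6]
opening: 0.458
```

```bash
python3 mv.py 543 -260.6 256 -0.089;python3 - <<'E'
from rig import r
print(r.sense()['wrist_torque'])
E
```

```text
t6.80 move x 0.0009 y -0.0001 z 0.0019 twist -0.0000 pos [ 542.1 -260.7  257.9] rot [-3.1415e+00  4.0000e-04 -8.9100e-02] F [ 1.1 -1.  -1.6] op 0.458
[-0.04015256 -0.02074076  0.01316063]
```

Request:
apply_moves(motion="0.3 0 0 0 0;0.6 0 0 0 0;0.6 0 0 0 0;0.6 0 0 -0.02 0;0.6 0 0 -0.045 0;-1 0 0 -0.045 0;-1 0 0 -0.045 0;-1 0 0 -0.045 0;-1 0 0 -0.045 0;-1 0 0 -0.045 0;-1 0 0 -0.045 0;-1 0 0 -0.045 0")

```text
clock: 7.8
eef_pos: [542.0, -260.6, 302.4]
tcp_rot: [-3.141, 0.001, -0.089]
contact_force: [1.0, 1.0, 0.3]
opening: 0.001
```

```bash
python3 mv.py 542.6 -260.6 251 -0.089;python3 - <<'E'
from rig import r,grab_frame
import cv2
f=grab_frame("side"); I=f["img"][:,:,::-1]; cv2.imwrite("pics/s4.png",cv2.resize(I[70:170,280:380],None,fx=5,fy=5))
E
```

```text
t7.80 move x 0.0006 y -0.0001 z 0.0514 twist -0.0001 pos [ 542.  -260.6  302.4] rot [-3.1412e+00  1.0000e-03 -8.9200e-02] F [1.  1.  0.3] op 0.001
```

View pics/s4.png

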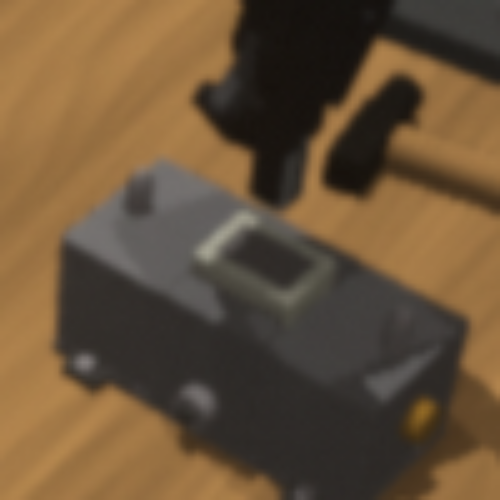

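The cartridge sits in the pocket, standing proud at (265,255) in the crop, and the shut fingers are above it. Next I push it down.

Request:
apply_moves(motion="-1 0 0 0.02 0;-1 0 0 0.027 0;-1 0 0 0.03 0;-1 0 0 0.033 0;-1 0 0 0.036 0;-1 0 0 0.039 0;-1 0 0 0.042 0;-1 0 0 0.045 0;-1 0 0 0.048 0;-1 0 0 0.05 0;-1 0 0 0.052 0;-1 0 0 0.053 0;-1 0 0 0.053 0")

```text
clock: 8.93
eef_pos: [542.3, -260.7, 251.5]
tcp_rot: [3.142, -0.0, -0.089]
contact_force: [-4.9, 3.4, 16.7]
opening: 0.002
```

```bash
python3 mv.py 542.6 -260.6 251 -0.089
```

```text
t8.93 move x 0.0003 y -0.0001 z 0.0005 twist -0.0000 pos [ 542.3 -260.7  251.5] rot [ 3.1415e+00 -2.0000e-04 -8.9100e-02] F [-4.9  3.4 16.7] op 0.002
```

Request:
apply_moves(motion="-1 0 0 0.001 0;-1 0 0 0.002 0;-1 0 0 0.002 0;-1 0 0 0.002 0")

```text
clock: 9.27
eef_pos: [542.3, -260.7, 251.3]
tcp_rot: [3.141, -0.001, -0.089]
contact_force: [-11.8, 5.4, 36.0]
opening: 0.006
```

Request:
apply_moves(motion="-1 0 0 -0.03 0;-1 0 0 -0.07 0;-1 0 0 -0.12 0;-1 0 0 -0.12 0;-1 0 0 -0.12 0")

```text
clock: 9.68
eef_pos: [543.2, -261.2, 371.9]
tcp_rot: [3.139, -0.006, -0.089]
contact_force: [-0.2, 0.6, 0.0]
opening: 0.002
```

```bash
python3 mv.py 484.7 283.5 370 0.367;python3 - <<'E'
from rig import r,grab_frame
import cv2
f=grab_frame("side"); I=f["img"][:,:,::-1]; cv2.imwrite("pics/side5.png",I); cv2.imwrite("pics/s5.png",cv2.resize(I[70:170,280:380],None,fx=5,fy=5))
E
```

```text
t9.68 move x -0.1067 y -0.5373 z 0.0019 twist -0.1452 pos [ 543.2 -261.2  371.9] rot [ 3.1391 -0.0064 -0.0891] F [-0.2  0.6  0. ] op 0.002
```

View pics/s5.png

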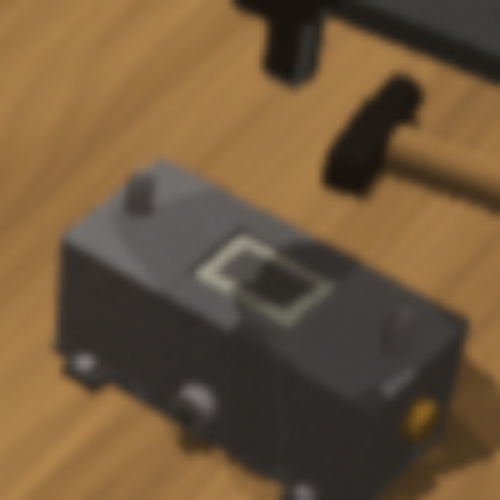

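The cartridge is flush, its rim level with the housing top at about (265,278). Now the cover.

Request:
apply_moves(motion="0.2 -0.1067 -0.5373 0 -0.1452;0.2 -0.1067 -0.5373 0 -0.1452;0.2 -0.1067 -0.5373 0 -0.1452;0.2 -0.1067 -0.5373 0 -0.1452;0.2 -0.1067 -0.5373 0 -0.1452;0.2 -0.1067 -0.5373 0 -0.1452;0.2 -0.1067 -0.5373 0 -0.1452;0.2 -0.1067 -0.5373 0 -0.1452;0.2 -0.1067 -0.5373 0 -0.1452;0.2 -0.1067 -0.5373 0 -0.1452;0.2 -0.1067 -0.5373 0 -0.1452;0.2 -0.1067 -0.5373 0 -0.1452;0.2 -0.1067 -0.5373 0 -0.1452;0.2 -0.1067 -0.5373 0 -0.1452;0.2 -0.1067 -0.5373 0 -0.1452;0.2 -0.1067 -0.5373 0 -0.1452;0.2 -0.1067 -0.5373 0 -0.1452;0.2 -0.1067 -0.5373 0 -0.1452")

```text
clock: 11.23
eef_pos: [483.8, 282.5, 367.4]
tcp_rot: [3.141, 0.001, 0.365]
contact_force: [0.1, -0.4, -0.8]
opening: 0.599
```

```bash
python3 mv.py 484.7 283.5 193 0.367
```

```text
t11.23 move x 0.0011 y -0.0006 z 0.1744 twist -0.0005 pos [483.8 282.5 367.4] rot [3.1411e+00 1.3000e-03 3.6540e-01] F [ 0.1 -0.4 -0.8] op 0.599
```

Request:
apply_moves(motion="0.2 0 0 0.04 0;0.2 0 0 0.08 0;0.2 0 0 0.11 0;0.2 0 0 0.125 0;0.2 0 0 0.125 0;0.2 0 0 0.125 0;0.2 0 0 0.125 0")

```text
clock: 11.82
eef_pos: [484.5, 283.6, 244.2]
tcp_rot: [-3.141, -0.002, 0.366]
contact_force: [0.5, 0.0, 0.1]
opening: 0.603
```

```bash
python3 mv.py 484.7 283.5 193 0.367;python3 - <<'E'
from rig import r,grab_frame
import cv2
f=grab_frame("side"); I=f["img"][:,:,::-1]; cv2.imwrite("pics/side6.png",cv2.resize(I[230:380,120:320],None,fx=3,fy=3))
E
```

```text
t11.82 move x 0.0001 y 0.0002 z 0.0512 twist -0.0003 pos [484.5 283.6 244.2] rot [-3.1414e+00 -1.7000e-03  3.6590e-01] F [0.5 0.  0.1] op 0.603
```

View pics/side6.png

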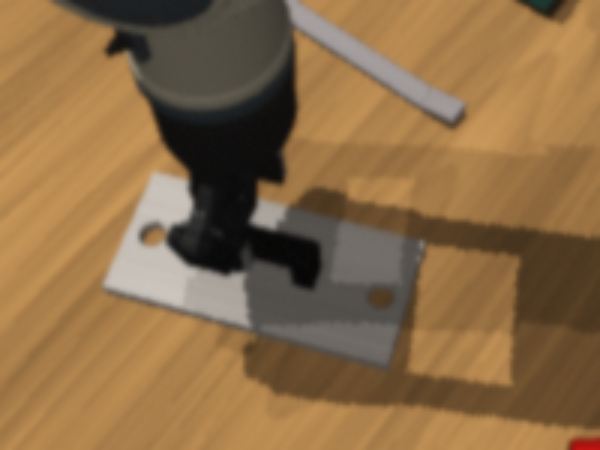

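The gripper is aligned over the handle at about (230,245), with the jaws straddling the bar.

Request:
apply_moves(motion="0.2 0 0 0.025 0;0.2 0 0 0.042 0;0.2 0 0 0.051 0;0.2 0 0 0.051 0;0.2 0 0 0.051 0;-1 0 0 0.051 0;-1 0 0 0.051 0;-1 0 0 0.051 0;-1 0 0 0.051 0;-1 0 0 0.051 0;-1 0 0 0.051 0;-1 0 0 0.051 0", squeeze=90)

```text
clock: 12.87
eef_pos: [484.2, 284.2, 193.3]
tcp_rot: [-3.141, -0.002, 0.367]
contact_force: [-1.1, -1.7, 7.5]
opening: 0.195
```

Request:
apply_moves(motion="-1 0 0 -0.01 0;-1 0 0 -0.03 0;-1 0 0 -0.06 0;-1 0 0 -0.1 0;-1 0 0 -0.14 0;-1 0 0 -0.16 0;-1 0 0 -0.16 0;-1 0 0 -0.16 0")

```text
clock: 13.53
eef_pos: [483.5, 283.9, 352.9]
tcp_rot: [-3.141, -0.002, 0.367]
contact_force: [-0.7, 0.6, -5.4]
opening: 0.195
```

```bash
python3 mv.py 542.4 -260.7 360 -0.089;python3 - <<'E'
from rig import r,grab_frame
import cv2
f=grab_frame("side"); I=f["img"][:,:,::-1]; cv2.imwrite("pics/side7.png",I)
E
```

```text
t13.53 move x -0.1405 y 0.5295 z -0.0071 twist 0.1452 pos [483.5 283.9 352.9] rot [-3.1412e+00 -1.9000e-03  3.6700e-01] F [-0.7  0.6 -5.4] op 0.195
```

View pics/side7.png

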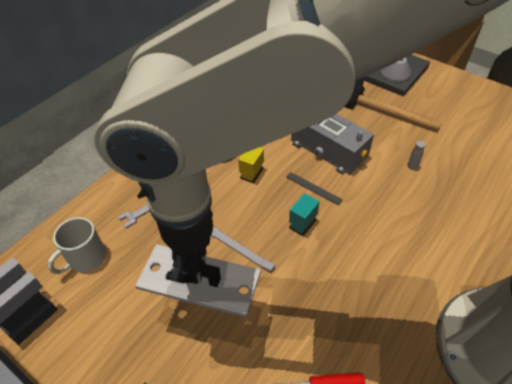

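Request:
apply_moves(motion="-1 -0.003 0.01 0 0.003;-1 -0.01 0.035 0 0.01;-1 -0.018 0.07 0 0.02;-1 -0.028 0.105 0 0.03;-1 -0.037 0.14 0 0.04;-1 -0.046 0.175 0 0.05;-1 -0.056 0.21 0 0.06;-1 -0.065 0.245 0 0.07;-1 -0.074 0.28 0 0.08;-1 -0.083 0.315 0 0.09;-1 -0.093 0.35 0 0.1;-1 -0.102 0.385 0 0.11;-1 -0.111 0.42 0 0.12;-1 -0.12 0.455 0 0.13;-1 -0.13 0.49 0 0.14;-1 -0.137 0.515 0 0.1452;-1 -0.1405 0.5275 0 0.1452;-1 -0.1407 0.5295 0 0.1452;-1 -0.1407 0.5295 0 0.1452;-1 -0.1407 0.5295 0 0.1452")

```text
clock: 15.25
eef_pos: [541.8, -259.8, 350.7]
tcp_rot: [-3.14, 0.003, -0.089]
contact_force: [0.7, 1.3, -5.2]
opening: 0.2
```

```bash
python3 mv.py 542.2 -260.7 273 -0.089;python3 - <<'E'
from rig import r,grab_frame
import cv2,numpy as np
s=cv2.cvtColor(grab_frame("side")["img"],4); t=cv2.cvtColor(grab_frame("top")["img"],4)
cv2.imwrite("pics/s8.png",s);cv2.imwrite("pics/t8.png",t)
c=lambda i,x,y:cv2.resize(i[y:y+120,x:x+100],None,fx=4,fy=4,interpolation=2)
cv2.imwrite("pics/two8.png",np.hstack([c(s,280,50),c(t,325,130)]))
E
```

```text
t15.25 move x 0.0005 y 0.0009 z 0.0777 twist 0.0000 pos [ 541.8 -259.8  350.7] rot [-3.1402e+00  2.6000e-03 -8.9000e-02] F [ 0.7  1.3 -5.2] op 0.200
```

View pics/two8.png

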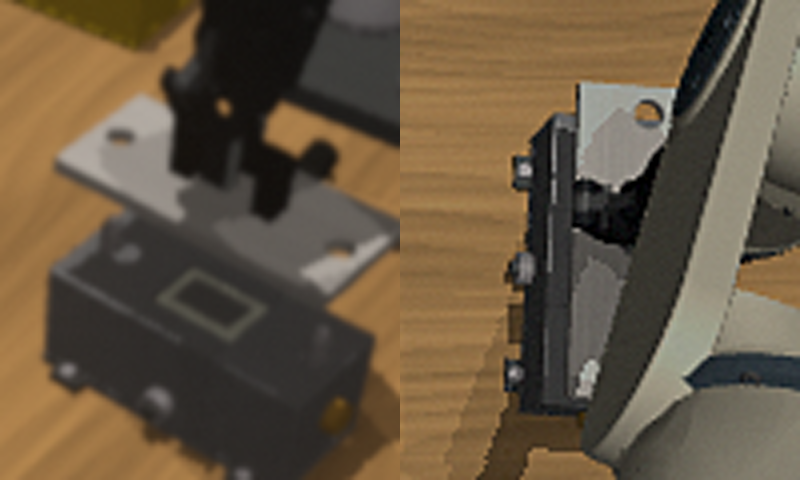

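Request:
apply_moves(motion="-1 0 0.0002 0.015 0;-1 0 0.0002 0.03 0;-1 0 0.0002 0.04 0;-1 0 0.0002 0.046 0;-1 0 0.0002 0.046 0;-1 0 0.0002 0.046 0;-1 0 0.0002 0.046 0")

```text
clock: 15.93
eef_pos: [542.8, -260.9, 306.7]
tcp_rot: [3.141, -0.001, -0.089]
contact_force: [0.4, 0.2, -5.3]
opening: 0.194
```

```bash
cat > pl.py <<'E'
from edge import *
from rig import r,grab_frame
import sys
np.set_printoptions(precision=3,suppress=True)
I={}
for c in('side','top'): I[c]=cv2.cvtColor(grab_frame(c)["img"],4)
s=r.sense(); x,y,z=s['eef_pos']; print(s['clock'],s['eef_pos'],s['tcp_rot'],s['contact_force'],s['wrist_torque'],s['opening'])
zt=z-193.3+10
E=edges_rect(95,42,zt)
for sel in ([0,1,2],[0,2],[1,0]):   # -x end, +y side, +x end
    print('side',sel,*refine(I,(x,y,-.089),[E[i] for i in sel],['side']))
p,m=refine(I,(x,y,-.089),E[:3],['side'])
img=cv2.resize(I['side'][50:170,270:390],None,fx=5,fy=5,interpolation=cv2.INTER_CUBIC)
for q0,E0,col in ((p,E,(0,0,255)),((541.85,-260.2,-.089),edges_rect(95,42,80),(0,255,0))):
  for a,b in E0:
    q=(proj('side',tf(q0,np.array([a,b])))-[270,50]+.5)*5
    cv2.line(img,tuple(int(v) for v in q[0]),tuple(int(v) for v in q[1]),col,1)
cv2.imwrite(sys.argv[1],img)
E
python3 pl.py pics/p9.png
```

```text
16.0333 [ 542.723 -261.023  306.821] [ 3.141 -0.001 -0.089] [-0.218 -0.256 -3.705] [-0.039  0.013 -0.026] 0.19248274805583473
side [0, 1, 2] [ 541.951 -260.234   -0.087] 0.04975288017054123Traceback (most recent call last):
  File "pl.py", line 11, in <module>
    print('side',sel,*refine(I,(x,y,-.089),[E[i] for i in sel],['side']))
                      ~~~~~~^^^^^^^^^^^^^^^^^^^^^^^^^^^^^^^^^^^^^^^^^^^^
  File "edge.py", line 32, in refine
    s=least_squares(res,p,x_scale=[1,1,.01],loss='soft_l1',f_scale=.3); p=s.x
    return func(*args, **kwargs)
    vector_fun = VectorFunction(
        fun_wrapped,
    ...<6 lines>...
        workers=workers
    )
    self._update_fun()
    ~~~~~~~~~~~~~~~~^^
    self.f = self.fun_wrapped(xp_copy(self.x))
             ~~~~~~~~~~~~~~~~^^^^^^^^^^^^^^^^^
    return np.atleast_1d(self.fun(x))
                         ~~~~~~~~^^^
    return self.f(x, *self.args, **self.kwargs)
           ~~~~~~^^^^^^^^^^^^^^^^^^^^^^^^^^^^^^
  File "edge.py", line 31, in res
    return np.concatenate([((proj(c,tf(x,np.array([o[0] for o in D[c]])))-np.array([o[2] for o in D[c]]))*np.array([o[1] for o in D[c]])).sum(1) for c in cams])
                                    ~~^^^^^^^^^^^^^^^^^^^^^^^^^^^^^^^^^^
  File "edge.py", line 5, in tf
    c,s=np.cos(p[2]),np.sin(p[2]); return np.c_[m[:,0]*c-m[:,1]*s+p[0],m[:,0]*s+m[:,1]*c+p[1],m[:,2]+(p[3] if len(p)>3 else 0)]
                                                ~^^^^^
IndexError: too many indices for array: array is 1-dimensional, but 2 were indexed
```

In the side camera, the plate fit is (541.95,-260.23,-0.087) and the housing fit is (541.93,-259.97,-0.090). They agree within 0.3 mm, so I descend slowly.

Request:
apply_moves(motion="-1 0 0 0.003 0;-1 0 0 0.006 0;-1 0 0 0.009 0;-1 0 0 0.012 0;-1 0 0 0.015 0;-1 0 0 0.017 0;-1 0 0 0.018 0;-1 0 0 0.018 0;-1 0 0 0.018 0")

```text
clock: 16.78
eef_pos: [542.4, -260.9, 287.9]
tcp_rot: [-3.142, 0.0, -0.089]
contact_force: [0.8, 0.8, -5.1]
opening: 0.193
```

Request:
apply_moves(motion="-1 0 0 0.002 0;-1 0 0 0.004 0;-1 0 0 0.006 0;-1 0 0 0.008 0;-1 0 0 0.01 0;-1 0 0 0.0115 0;-1 0 0 0.0125 0;-1 0 0 0.0125 0;-1 0 0 0.0125 0")

```text
clock: 17.53
eef_pos: [542.4, -260.9, 275.4]
tcp_rot: [-3.142, 0.0, -0.089]
contact_force: [0.3, 0.1, -5.1]
opening: 0.195
```

Request:
apply_moves(motion="-1 0 0 0.0005 0;-1 0 0 0.001 0;-1 0 0 0.0015 0;-1 0 0 0.002 0;-1 0 0 0.0022 0;-1 0 0 0.0024 0;-1 0 0 0.0024 0;-1 0 0 0.0024 0")

```text
clock: 18.2
eef_pos: [542.4, -260.9, 273.4]
tcp_rot: [3.142, -0.0, -0.089]
contact_force: [-2.0, 1.2, -0.8]
opening: 0.195
```

Request:
apply_moves(motion="-1 0 0 0.0004 0;-1 0 0 0.0004 0;-1 0 0 0.0004 0;-0.4 0 0 0.0004 0;-0.2 0 0 0.0004 0;0 0 0 0.0004 0;0.1 0 0 0.0004 0;0.1 0 0 0.0004 0;0.1 0 0 0.0004 0")

```text
clock: 18.95
eef_pos: [542.5, -260.9, 272.7]
tcp_rot: [3.142, -0.0, -0.089]
contact_force: [-0.3, 0.8, 0.6]
opening: 0.549
```

Request:
apply_moves(motion="0.1 0 0 -0.02 0;0.1 0 0 -0.05 0;0.1 0 0 -0.09 0;0.1 0 0 -0.13 0;0.1 -0.04 0 -0.17 0;0.1 -0.07 -0.04 -0.2 0;0.1 -0.1 -0.08 -0.2 0;0.1 -0.1 -0.12 -0.2 0;0.1 -0.1 -0.16 -0.2 0;0.1 -0.1 -0.2 -0.2 0;0.1 -0.1 -0.24 -0.2 0;0.1 -0.1 -0.28 -0.2 0;0.1 -0.1 -0.3 -0.2 0;0.1 -0.1 -0.3 -0.2 0;0.1 -0.1 -0.3 -0.2 0;0.1 -0.1 -0.3 -0.2 0")

```text
clock: 20.28
eef_pos: [469.4, 46.8, 472.6]
tcp_rot: [3.141, 0.0, -0.088]
contact_force: [0.5, -0.6, -0.6]
opening: 0.552
```

```bash
sed -i 's/^for sel.*$/E=edges_rect(95,42,90.)\nx,y=542.4,-260.8/; s/^    print(.side.*$/for cs in (["side"],["top"],["side","top"]): print(cs,*refine(I,(x,y,-.089),E,cs))/' pl.py; echo 'cv2.imwrite("pics/t10.png",cv2.resize(I["top"][140:250,335:415],None,fx=5,fy=5))' >>pl.py; python3 pl.py pics/p10.png
```

```text
20.3833 [469.424  45.801 472.608] [ 3.141  0.    -0.09 ] [ 0.149 -0.307 -0.249] [ 0.022 -0.008  0.053] 0.5493013282166085
['side'] [ 541.105 -261.16    -0.099] 0.09248766293475719
['top'] [ 542.363 -260.9     -0.087] 0.08305995284977533
['side', 'top'] [ 541.978 -260.902   -0.089] 0.11171321205446612
```

View pics/p10.png

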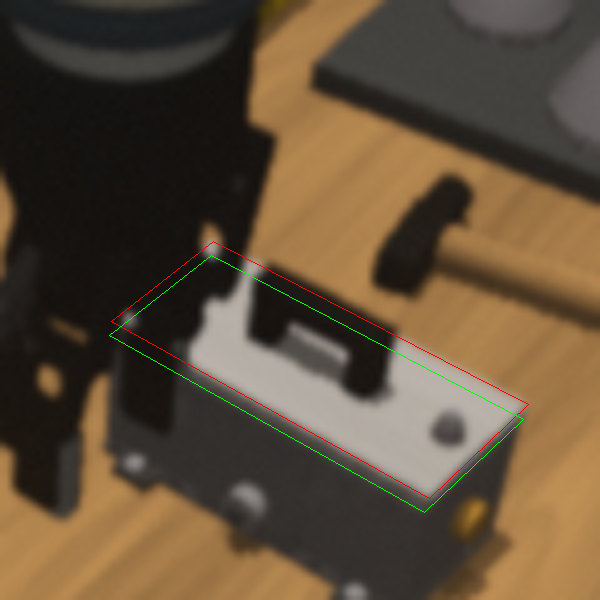

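View pics/t10.png

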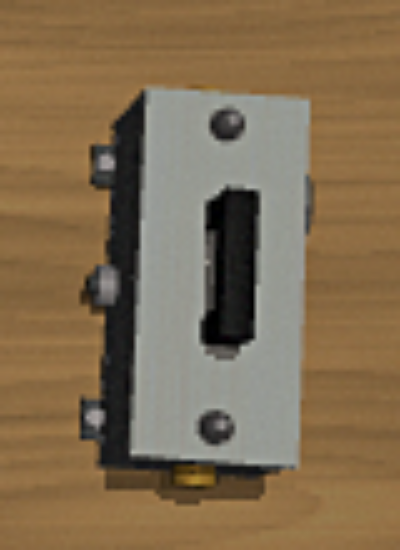

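Both pins stand through the holes, at (227,123) and (215,427) in the top crop. The plate lies flat and the gripper is clear, so I hand in.

```bash
python3 -c "
from rig import r
print(r.sense()['clock'],r.sense()['qvel']); print(r.sign_off())"
```

```text
20.3833 [-1.10157797e-02  2.99470398e-04 -1.40097213e-03  2.21259142e-03
 -2.29779759e-05  3.14527030e-03]
the job is handed in; nothing more can be done
None
```

The white cartridge is clicked home in the housing pocket and the cover lies on the housing over both dowel pins. I handed the job in at 20.4 s; no verdict comes back.

**Cartridge:** I pressed it past the ball with the shut fingertips. At 36 N the TCP stood at z = 251.3 mm, within about 0.3 mm of the height expected at full depth. The picture then showed it flush with the housing's top. I did not read the ball's position directly.

**Cover:** I lowered it slowly onto the pins and felt no force until it touched down. I pressed it lightly, then released it and moved the arm clear.

**Last checks:**
- **Top camera:** both pins show through the holes. The plate fits at (542.4, -260.9, yaw -0.087), assuming it lies flat, against the housing at (543.0, -261.0, -0.088).
- **Side camera:** the gripper hid part of the plate, so its last fit was poorer at (541.1, -261.2, yaw -0.099), about 1.4 mm from its own housing fit. That is well inside the 5 mm tolerance.

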